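# Fit a spare control card into a crowded card rack

### The job

Take the spare control card out of its holding stand and slide it down into the one vacant bay of the card rack in the opened control module, between its neighbours, pressing it past the contact spring until it is fully home and upright on the rack's floor. Then let go of it. Leave the dish, the screwdriver and the gear where they lie.

Things in the scene. Friction and masses are not known exactly. Their poses are not given: they have to be found in the camera images.
- card_center (a point): Spare card: stiff green board 90 wide (its x) x 5 thick (its y) x 75 mm high, with a grey pull tab on its top edge 40 wide x 10 thick x 45 mm high (120 mm over all, about 100 g, symmetric, fits either way round). Point: its centre, 60 mm above its lower edge; z up to the tab. Grip the tab, 15 to 60 mm above this point, across its 10 mm. Starts upright in the stand, a little loose.
- stand: Black holding stand fixed to the bench, base 120 x 60 x 10 mm, with two pairs of posts 30 mm high that hold the card's ends in an 8 mm gap; the card stands on the base, 10 mm above the bench, its width along the stand's x. Origin under its centre.
- module: Opened control module, fixed: steel tray 200 x 150 mm, walls 52 mm high round a black rack of five card bays 16 mm apart along its y; cards' width along its x. Transformer and capacitors outside the +x wall. The bay second from the +y end is vacant; the others hold fixed cards without tabs, tops 92 mm above the bench: keep the fingers above them. Origin on the bench, under the rack's nominal middle.
- bay (a point): Nominal middle of the vacant bay, level with its rib tops, 75 mm above the bench; axes as the module's. The rack is fitted with play: the true bay is up to 6 mm off either way along y (not x), unreported, to be felt or seen; it does not move when pushed. At each end of the card, flat-topped ribs 9 mm wide leave a gap 7 mm wide in y; end play 3 mm each side.
- bay_floor (a point): Same x, y as bay, on the rack's floor, 55 mm below the rib tops and 20 mm above the bench. The card is home when its lower edge rests here (card_center 80 mm above the bench). In the last 24 mm a sprung brass contact on the -y side rubs on the card: its own weight does not take it home, it needs a push down of about 4 to 10 N; then it stays.
- dish: Bystander: small steel bowl, 68 mm across, 25 mm high; origin under its centre.
- screwdriver: Bystander: screwdriver 190 mm long, lying; its x runs along it.
- gear: Bystander: white plastic gear wheel 50 mm across with a hub, 34 mm high; origin under its centre.
There are look-alikes about, which are no part of the job. There is more than one size of the part that bears card_center; the job needs the larger.

How it is judged:
By the outcome, as a careful person would: the job done as asked, in the order asked, and still so for the second after the job is handed in, with the robot touching nothing.
It also fails if it takes over 64 s, if anything falls off the work surface, if the arm or the gripper's body presses on something with over 40 N, if the wrist force passes 120 N, or if a joint passes its speed limit or range.

### The arm

A 7-joint arm with a two-finger parallel gripper is mounted at the origin on the work surface. World frame = base frame: x ahead of the robot, y to its left, z up, the work surface at z = 0. Lengths are in m, angles in rad, forces in N, time in s.
With the tool pointing down it reaches from about 0.4 to 0.85 m from the base axis. Payload 4.4 kg.
Tool frame: the origin (TCP) lies at the very end of the fingers, on their centre line; the grasp point (between the pads) lies ctrl.grasp_offset behind it (ctrl.grasp_offset is the distance from the TCP to the grasp point, in m); z points along the fingers, y is the direction in which the jaws open and shut (so a half turn about z gives the same grasp; the last joint's range is limited). The gripper opens to 94 mm and grips with 3 to 60 N. Pads are 16 mm wide; open, the fingers measure 119 mm over their backs; the gripper's body (75 mm by 177 mm) begins 78 mm behind the grasp point.
Start: joints at [-1.404, 0.628, 0.038, 1.517, -0.027, 0.996, -0.02], TCP at [0.15, 0.632, 0.205] pointing down, gripper open.
Joint ranges: [-3.06, 3.06], [-0.37, 2.12], [-1.25, 1.32], [0.18, 2.47], [-1.1, 4.24], [0.23, 1.98], [-2.94, 2.94]. Speed limits (rad/s): [2.57, 2.57, 3.14, 3.14, 3.14, 3.14, 3.14].

### API

Orientations are given as a unit quaternion [w, x, y, z].
In Python, from cell import ctrl, viewer gives the robot as it stands.
- The arm moves only by the tool step_arm, never from a script. Its argument "rows" is one flat list of numbers, 7 for each row, row after row: the shift along the tool's x, y, z in m, then the turn, a rotation vector about the tool's x, y, z in degrees, then the closure, from 0 (fully open) to 1 (shut). A call has exactly 8 rows; each row shifts and turns the commanded pose from where the row before left it, along the tool's axes as they then stand; what a row does not reach is not made up. A row lasts 1/10 s, in which the tool goes at most 50 mm and 8.59 degrees, less where a joint would pass 70% of its speed; a pose out of reach is approached as far as the arm can. A call is refused whole if a number of a shift passes 0.05 or a number of a turn 8.59, either way. A call with a gripper value outside its range is refused whole. The fingers move at their own pace and stop on an object; the grip force is fixed at half the most. Time passes only in rows, so rows that do not move let the fingers close, or fill a call up. It gives the time, the measured TCP pose, the force and the opening at its end, in the units of the state.
- ctrl.state(): the state, without advancing time (a new reading comes with each control period).
- viewer.camera(name): name is "side" or "top"; returns a dict with "pixels" (480x640x3 uint8, red, green, blue), "intrinsics" (3x3 intrinsics, pixels), "eye" and "orientation" of the camera in the world. Camera axes: x right, y down, z forward; pixel columns grow to the right and rows downward; lengths in m; the calibration is good to about 2 mm. A picture is of the moment at which its call begins. There is no depth.
- ctrl.close_job(): hands the job in, once; it reports no verdict.
The state is a dict: "time_s": time; "joints": joint angles; "joint_vel": joint speeds; "tau": joint torques, N m; "tcp_pos": TCP position; "eef_rot": TCP orientation; "ft_force": force on the tool from outside, world axes, zero at the start; "moment": the same for the moment, N m; "opening": finger opening in m.
Only numpy, scipy, OpenCV 4.12 (cv2) and the standard library are available. Lean on these libraries where they do the work, as an engineer would, in place of code of your own. Each camera call takes 0.05 s, during which the arm holds its last target.

## Working session

There is one attempt and no reset: what is moved stays moved. The work goes in short steps, Python scripts to look and compute and a tool call to move; the robot and the scene stay as the last step left them, time stands still between calls to the robot, and variables do not carry over. Pictures are saved under pics/ and viewed, and the job is handed in when it is done.

Besides the shell and the picture viewer there is one more tool, called after "Call:" as name(argument=value, ...), one argument or row to a line, values as JSON. step_arm: Moves the arm, as the interface text tells. Its arguments: {"type":"object","properties":{"rows":{"type":"array","items":{"type":"number"}}},"required":["rows"]}

```bash
ls; mkdir -p pics
python3 - <<'E'
from cell import ctrl, viewer
import cv2
s=ctrl.state(); print(s); print(ctrl.grasp_offset)
for n in ("top","side"):
    c=viewer.camera(n); cv2.imwrite(f"pics/{n}0.png",c["pixels"][:,:,::-1]); print(n,c["intrinsics"],c["eye"],c["orientation"])
E
```

```text
pics
{'time_s': 0.0, 'joints': array([-1.40380013,  0.62931886,  0.03843397,  1.51833772, -0.0269755 ,
        0.9962696 , -0.01999803]), 'joint_vel': array([ 0.00086872,  0.00018103,  0.00079325,  0.00071786, -0.00089574,
        0.00255047,  0.00053006]), 'tau': array([ 3.81570399e-04, -5.49727428e+01,  1.14367537e+00, -1.86633164e+01,
       -5.21393912e-02,  2.37806363e-02,  1.56711917e-04]), 'tcp_pos': array([0.14978036, 0.63184738, 0.20458133]), 'eef_rot': array([-8.67405791e-05,  1.16124244e-01,  9.93234280e-01, -9.03711009e-04]), 'ft_force': array([ 0.07172619,  0.98989606, -0.45302751]), 'moment': array([-0.00132326,  0.01091848,  0.01266816]), 'opening': 0.09441743350507531}
0.0188
top [[537.200783     0.         328.78019221]
 [  0.         537.200783   230.17946804]
 [  0.           0.           1.        ]] [ 0.43723745 -0.05709963  0.91261405] [-0.06801062  0.7108689  -0.69752075  0.05920113]
side [[485.08453449   0.         326.20077896]
 [  0.         485.08453449 248.86809423]
 [  0.           0.           1.        ]] [ 0.45888141 -0.74519914  0.55388377] [-0.46319181  0.88091181 -0.09033943  0.03586806]
```

View pics/top0.png

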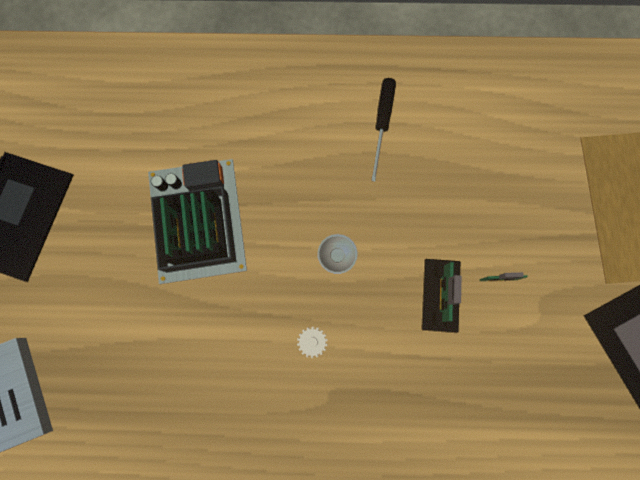

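View pics/side0.png

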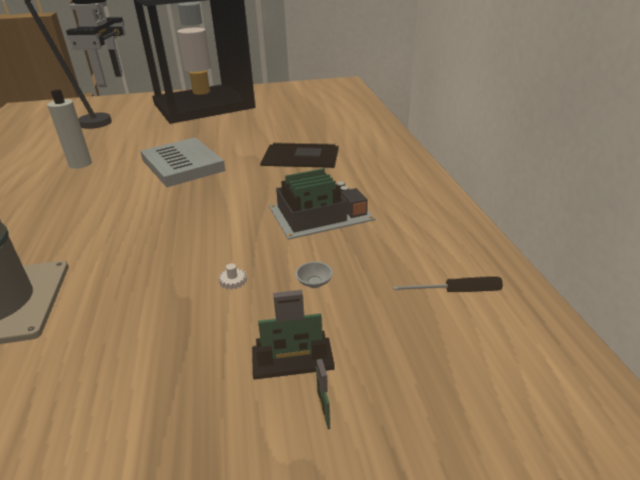

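```bash
cat > h.py <<'E'
import numpy as np, cv2
from scipy.spatial.transform import Rotation as R
CAM={"top":(np.array([[537.200783,0,328.78019221],[0,537.200783,230.17946804],[0,0,1]]),np.array([0.43723745,-0.05709963,0.91261405]),[-0.06801062,0.7108689,-0.69752075,0.05920113]),
"side":(np.array([[485.08453449,0,326.20077896],[0,485.08453449,248.86809423],[0,0,1]]),np.array([0.45888141,-0.74519914,0.55388377]),[-0.46319181,0.88091181,-0.09033943,0.03586806])}
def rot(q): return R.from_quat(q,scalar_first=True).as_matrix()
def at_z(n,u,v,z):
    K,e,q=CAM[n]; d=rot(q)@np.linalg.solve(K,[u,v,1.]); return e+d*(z-e[2])/d[2]
def proj(n,p):
    K,e,q=CAM[n]; c=rot(q).T@(np.asarray(p,float)-e); c=K@c; return c[:2]/c[2]
def crop(src,x,y,w,h,s,out):
    i=cv2.imread(src)[y:y+h,x:x+w]; cv2.imwrite(out,cv2.resize(i,None,fx=s,fy=s,interpolation=cv2.INTER_CUBIC))
E
python3 - <<'E'
from h import *
crop("pics/top0.png",410,245,130,100,6,"pics/c1.png")
crop("pics/top0.png",140,150,120,140,4,"pics/c2.png")
crop("pics/side0.png",240,280,110,150,4,"pics/c3.png")
E
```

```text
(no output)
```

View pics/c1.png

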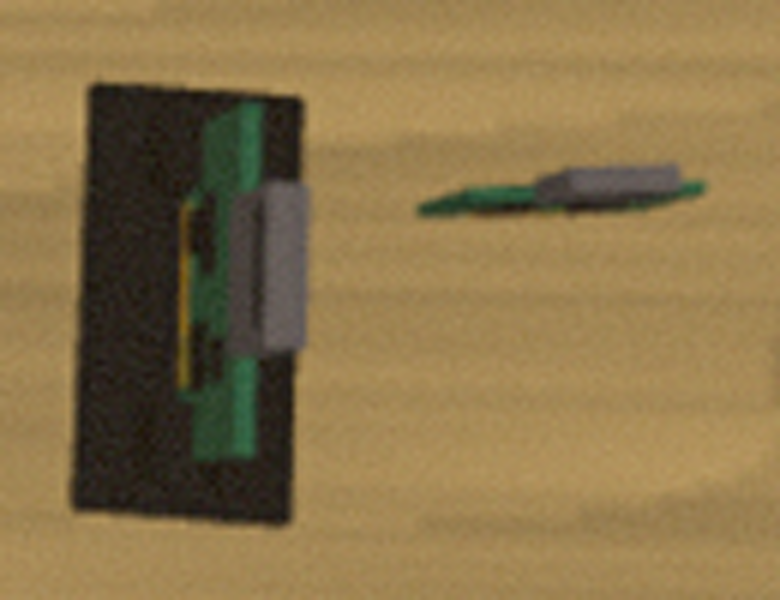

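View pics/c2.png

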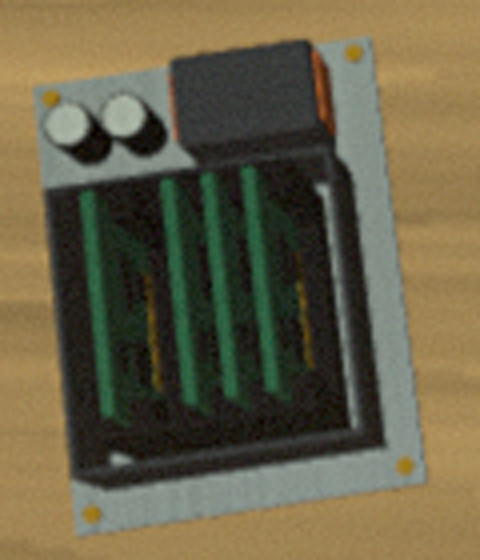

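View pics/c3.png

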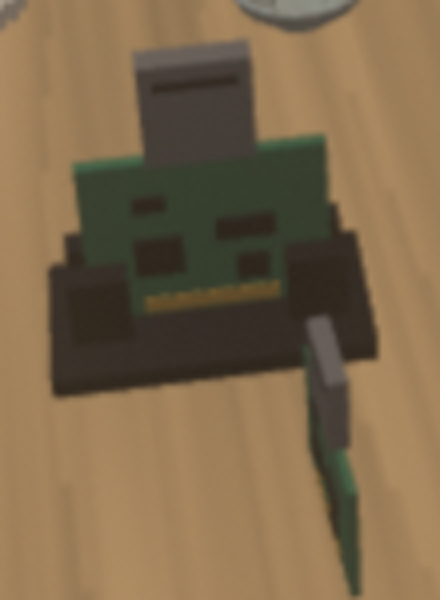

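Run:
```python
from h import *
f=lambda x,y,o,s,z:at_z("top",o[0]+(x+.5)/s-.5,o[1]+(y+.5)/s-.5,z)
print("stand tab z=.13")
P=[f(x,y,(410,245),6,.13)[:2] for x,y in [(270,182),(308,184),(303,352),(262,352)]]
P=np.array(P);print(P.round(4),P.mean(0).round(4),[np.linalg.norm(P[i]-P[i-1]).round(4) for i in range(4)])
d=(P[0]+P[1]-P[2]-P[3]);print("yaw",np.degrees(np.arctan2(d[1],d[0])))
Q=np.array([f(x,y,(410,245),6,.01)[:2] for x,y in [(90,84),(302,98),(290,524),(72,510)]]);print("stand",Q.mean(0),[np.linalg.norm(Q[i]-Q[i-1]).round(4) for i in range(4)])
d=(Q[0]+Q[1]-Q[2]-Q[3]);print("yaw",np.degrees(np.arctan2(d[1],d[0])))
g=[f(x,y,(410,245),6,.085)[:2] for x,y in [(252,103),(246,459)]];print("board",np.linalg.norm(g[0]-g[1]),np.mean(g,0))
c=np.array([[f(*a,(140,150),4,.092)[:2],f(*b,(140,150),4,.092)[:2]] for a,b in [((88,192),(107,415)),((167,180),(190,403)),((208,174),(232,398)),((249,167),(274,393))]])
m=c.mean(1)
for i in range(4):
  d=c[i,0]-c[i,1];print("card",m[i].round(4),np.linalg.norm(d).round(4),np.degrees(np.arctan2(d[1],d[0])).round(2))
print("spacing",[np.linalg.norm(m[i]-m[i+1]).round(4) for i in range(3)],"vac",(m[0]+m[1])/2)
T=np.array([f(x,y,(140,150),4,.003)[:2] for x,y in [(35,88),(372,38),(427,481),(80,535)]]);print("tray",T,T.mean(0),[np.linalg.norm(T[i]-T[i-1]).round(4) for i in range(4)])
```

```text
stand tab z=.13
[[ 0.5168 -0.2302]
 [ 0.5165 -0.2394]
 [ 0.476  -0.2372]
 [ 0.4759 -0.2274]] [ 0.4963 -0.2336] [np.float64(0.0411), np.float64(0.0092), np.float64(0.0405), np.float64(0.0098)]
yaw -3.5039243463961993
stand [ 0.49531033 -0.23346411] [np.float64(0.1182), np.float64(0.0595), np.float64(0.1179), np.float64(0.0597)]
yaw -3.0168197307078866
board 0.09058063722141838 [ 0.49642922 -0.23431107]
card [0.5898 0.212 ] 0.0895 9.06
card [0.5951 0.1806] 0.0897 9.66
card [0.5976 0.1645] 0.0902 9.68
card [0.6003 0.1484] 0.0911 9.68
spacing [np.float64(0.0318), np.float64(0.0163), np.float64(0.0163)] vac [0.59248175 0.19631714]
tray [[0.70197044 0.27599961]
 [0.72735457 0.12840132]
 [0.53164566 0.09474607]
 [0.50592434 0.24104707]] [0.61672375 0.18504852] [np.float64(0.1991), np.float64(0.1498), np.float64(0.1986), np.float64(0.1485)]
```

```bash
cat >> h.py <<'E'
def plan(s,yaw_y,targets):
    """rotvec (tool, deg) to make tool down with tool y at yaw_y deg; then shifts in that final tool frame"""
    Rc=rot(s["eef_rot"]); a=np.radians(yaw_y); y=np.array([np.cos(a),np.sin(a),0]); z=np.array([0,0,-1.]); Rt=np.c_[np.cross(y,z),y,z]
    print("t",round(s["time_s"],2),"tcp",s["tcp_pos"].round(4),"F",s["ft_force"].round(2),"open",round(s["opening"],4),"rotvec",np.degrees(R.from_matrix(Rc.T@Rt).as_rotvec()).round(2))
    p=s["tcp_pos"]
    for t in targets:
        t=np.array(t); print(t,"shift",(Rt.T@(t-p)).round(4)); p=t
E
python3 - <<'E'
from h import *; from cell import ctrl
plan(ctrl.state(),86.7,[(.45,.2,.23),(.4963,-.2336,.2),(.4963,-.2336,.092)])
E
```

```text
t 0.1 tcp [0.1498 0.6319 0.2047] F [-0.3   0.55 -0.68] open 0.094 rotvec [-9.000e-02 -1.000e-02 -1.004e+01]
[0.45 0.2  0.23] shift [-0.3246 -0.4139 -0.0253]
[ 0.4963 -0.2336  0.2   ] shift [-0.0712 -0.4302  0.03  ]
[ 0.4963 -0.2336  0.092 ] shift [0.    0.    0.108]
```

Call:
step_arm(
  rows=[0,0,0,0,0,-5,0,0,0,0,0,0,-5,0,-0.029,-0.037,-0.003,0,0,0,0,-0.029,-0.037,-0.003,0,0,0,0,-0.029,-0.037,-0.003,0,0,0,0,-0.029,-0.037,-0.003,0,0,0,0,-0.029,-0.037,-0.003,0,0,0,0,-0.029,-0.037,-0.003,0,0,0,0],
)

```text
time_s: 0.9
tcp_pos: [0.3114, 0.3988, 0.2234]
eef_rot: [-0.0, 0.029, 1.0, -0.0]
ft_force: [0.8, -0.4, 0.1]
opening: 0.0941
```

Call:
step_arm(
  rows=[-0.029,-0.037,-0.003,0,0,0,0,-0.029,-0.037,-0.003,0,0,0,0,-0.029,-0.037,-0.003,0,0,0,0,-0.029,-0.037,-0.003,0,0,0,0,-0.029,-0.037,-0.001,0,0,0,0,-0.008,-0.048,0,0,0,0,0,-0.008,-0.048,0,0,0,0,0,-0.008,-0.048,0,0,0,0,0],
)

```text
time_s: 1.7
tcp_pos: [0.46, 0.0604, 0.2363]
eef_rot: [-0.0, 0.029, 1.0, -0.0]
ft_force: [1.5, -0.9, 0.7]
opening: 0.0941
```

Run:
```python
from h import *; from cell import ctrl
plan(ctrl.state(),86.7,[(.4963,-.2336,.2),(.4963,-.2336,.092)])
```

```text
t 1.7 tcp [0.46   0.0604 0.2363] F [ 1.5  -0.87  0.68] open 0.0941 rotvec [-0.01 -0.02 -0.03]
[ 0.4963 -0.2336  0.2   ] shift [-0.0531 -0.2915  0.0363]
[ 0.4963 -0.2336  0.092 ] shift [0.    0.    0.108]
```

Call:
step_arm(
  rows=[-0.009,-0.047,0.006,0,0,0,0,-0.009,-0.047,0.006,0,0,0,0,-0.009,-0.047,0.006,0,0,0,0,-0.009,-0.047,0.006,0,0,0,0,-0.009,-0.047,0.006,0,0,0,0,-0.007,-0.03,0.004,0,0,0,0,0,0,0,0,0,0,0,0,0,0,0,0,0,0],
)

```text
time_s: 2.5
tcp_pos: [0.4962, -0.2052, 0.2019]
eef_rot: [-0.001, 0.03, 1.0, 0.0]
ft_force: [-0.1, 0.3, -0.7]
opening: 0.0939
```

Run:
```python
from h import *; from cell import ctrl,viewer
plan(ctrl.state(),86.7,[(.4963,-.2336,.2),(.4963,-.2336,.092)])
cv2.imwrite("pics/s1.png",viewer.camera("side")["pixels"][:,:,::-1])
crop("pics/s1.png",190,180,200,200,3,"pics/s1c.png")
```

```text
t 2.5 tcp [ 0.4962 -0.2052  0.2019] F [-0.12  0.28 -0.74] open 0.0939 rotvec [ 0.05 -0.08 -0.12]
[ 0.4963 -0.2336  0.2   ] shift [-0.0018 -0.0284  0.0019]
[ 0.4963 -0.2336  0.092 ] shift [0.    0.    0.108]
```

View pics/s1c.png

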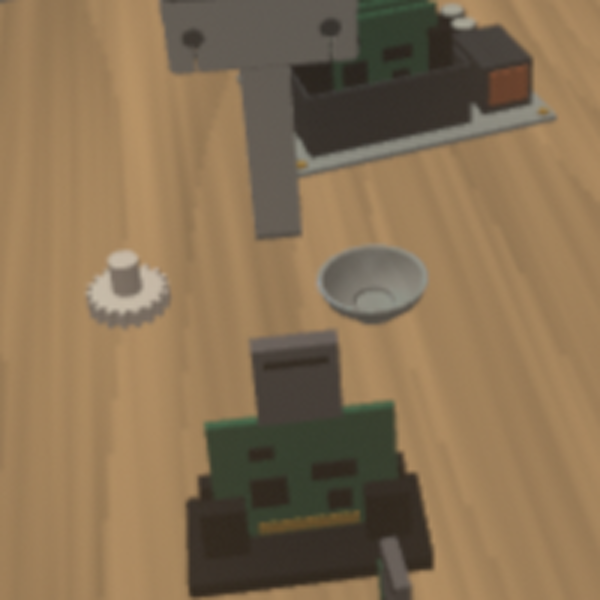

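Run:
```python
from h import *
# small card tab top, end nearest stand: top crop1 (535..575,167); side crop3 top end (318,318)/4
us,vs=240+318/4,280+320/4
for z in (.06,.07,.08,.09,.1):
    a=at_z("side",us,vs,z); print(z,a.round(4),proj("top",a).round(1))
for u,v in((497,274.5),(501,275),(523,273.5),(479.5,280),(527.5,276)): print(u,v,at_z("top",u,v,.07).round(4),at_z("top",u,v,.0).round(4))
```

```text
0.06 [ 0.5271 -0.2979  0.06  ] [487.5 273.5]
0.07 [ 0.5257 -0.3069  0.07  ] [495.2 273.9]
0.08 [ 0.5243 -0.316   0.08  ] [503.  274.3]
0.09 [ 0.5229 -0.325   0.09  ] [511.  274.6]
0.1 [ 0.5216 -0.3341  0.1   ] [519.2 275. ]
497 274.5 [ 0.5248 -0.3098  0.07  ] [ 0.5321 -0.3307  0.    ]
501 275 [ 0.5241 -0.316   0.07  ] [ 0.5314 -0.3375  0.    ]
523 273.5 [ 0.5271 -0.3504  0.07  ] [ 0.5346 -0.3747  0.    ]
479.5 280 [ 0.5157 -0.2822  0.07  ] [ 0.5222 -0.3009  0.    ]
527.5 276 [ 0.5234 -0.3572  0.07  ] [ 0.5305 -0.3821  0.    ]
```

Call:
step_arm(
  rows=[-0.002,-0.028,0.002,0,0,0,0.5,0,0,0.02,0,0,0,0.5,0,0,0.02,0,0,0,0.5,0,0,0.02,0,0,0,0.5,0,0,0,0,0,0,0.5,0,0,0,0,0,0,0.5,0,0,0,0,0,0,0.5,0,0,0,0,0,0,0.5],
)

```text
time_s: 3.35
tcp_pos: [0.4979, -0.2331, 0.1416]
eef_rot: [0.001, 0.029, 1.0, -0.0]
ft_force: [-0.6, -0.1, 0.9]
opening: 0.0473
```

Run:
```python
from h import *; from cell import ctrl,viewer
plan(ctrl.state(),86.7,[(.4963,-.2336,.092)])
cv2.imwrite("pics/s2.png",viewer.camera("side")["pixels"][:,:,::-1])
crop("pics/s2.png",200,200,180,180,4,"pics/s2c.png")
cv2.imwrite("pics/t2.png",viewer.camera("top")["pixels"][:,:,::-1])
crop("pics/t2.png",380,200,180,150,4,"pics/t2c.png")
```

```text
t 3.35 tcp [ 0.4979 -0.2331  0.1416] F [-0.6  -0.13  0.86] open 0.0473 rotvec [-0.03  0.11 -0.  ]
[ 0.4963 -0.2336  0.092 ] shift [ 0.0015 -0.0006  0.0496]
```

View pics/s2c.png

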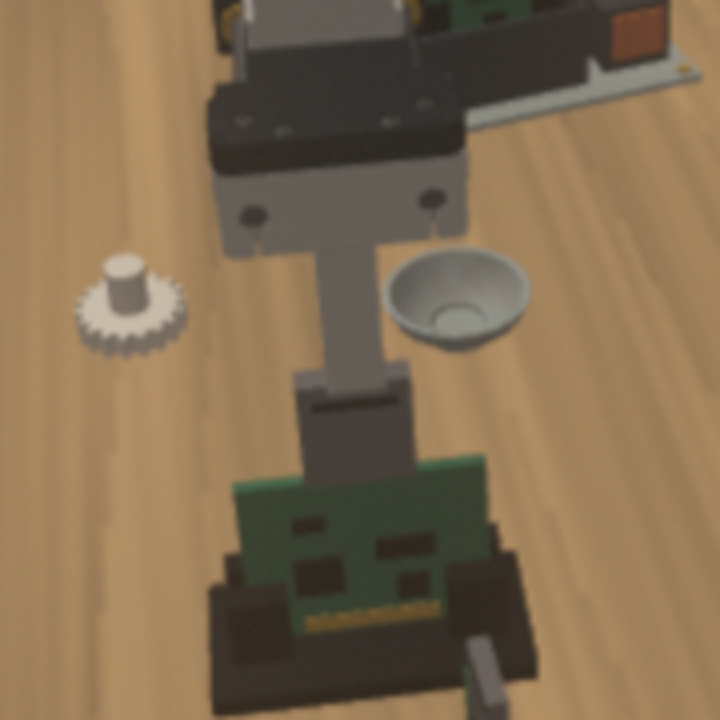

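View pics/t2c.png

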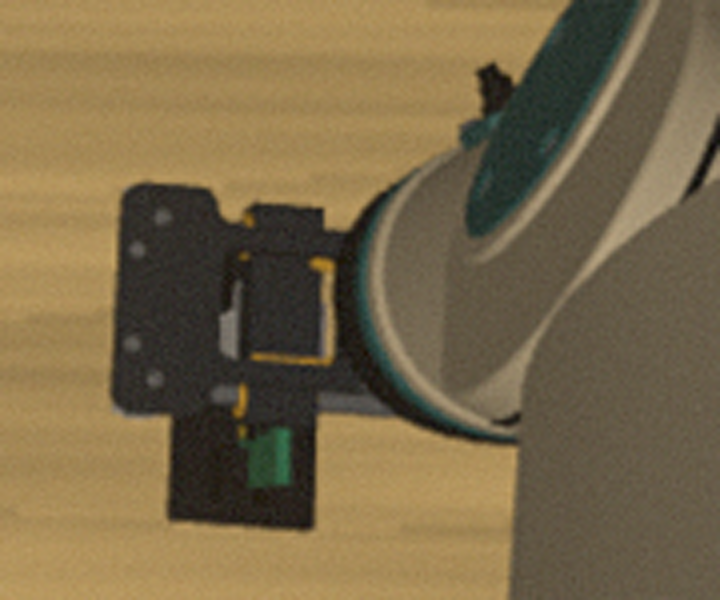

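Call:
step_arm(
  rows=[0.001,-0.001,0.02,0,0,0,0.5,0,0,0.02,0,0,0,0.5,0,0,0.01,0,0,0,0.5,0,0,0,0,0,0,0.5,0,0,0,0,0,0,1,0,0,0,0,0,0,1,0,0,0,0,0,0,1,0,0,0,0,0,0,1],
)

```text
time_s: 4.25
tcp_pos: [0.4964, -0.2343, 0.091]
eef_rot: [0.0, 0.029, 1.0, -0.0]
ft_force: [0.4, 0.4, 0.2]
opening: 0.0181
```

Run:
```python
from h import *; from cell import ctrl,viewer
plan(ctrl.state(),86.7,[(.4963,-.2336,.092)])
```

```text
t 4.25 tcp [ 0.4964 -0.2343  0.091 ] F [0.41 0.36 0.16] open 0.0181 rotvec [-0.02  0.05 -0.04]
[ 0.4963 -0.2336  0.092 ] shift [ 0.0001  0.0006 -0.001 ]
```

Call:
step_arm(
  rows=[0,0,0,0,0,0,1,0,0,0,0,0,0,1,0,0,0,0,0,0,1,0,0,0,0,0,0,1,0,0,0,0,0,0,1,0,0,0,0,0,0,1,0,0,-0.002,0,0,0,1,0,0,-0.004,0,0,0,1],
)

```text
time_s: 5.05
tcp_pos: [0.4954, -0.2339, 0.0959]
eef_rot: [-0.001, 0.029, 1.0, 0.0]
ft_force: [0.1, -0.4, -1.0]
opening: 0.0094
```

Call:
step_arm(
  rows=[0,0,-0.02,0,0,0,1,0,0,-0.03,0,0,0,1,0,0,-0.03,0,0,0,1,0,0,-0.03,0,0,0,1,0,0,-0.02,0,0,0,1,0,0,0,0,0,0,1,0,0,0,0,0,0,1,0,0,0,0,0,0,1],
)

```text
time_s: 5.85
tcp_pos: [0.495, -0.2336, 0.2249]
eef_rot: [-0.001, 0.029, 1.0, 0.001]
ft_force: [0.6, 0.4, -1.2]
opening: 0.0098
```

Run:
```python
from h import *; from cell import ctrl,viewer
s=ctrl.state();plan(s,86.7,[(.5924,.1963,.24)]);print(s["moment"])
cv2.imwrite("pics/s3.png",viewer.camera("side")["pixels"][:,:,::-1])
crop("pics/s3.png",200,150,200,200,4,"pics/s3c.png")
cv2.imwrite("pics/t3.png",viewer.camera("top")["pixels"][:,:,::-1])
```

```text
t 5.85 tcp [ 0.495  -0.2336  0.2249] F [ 0.61  0.39 -1.21] open 0.0098 rotvec [ 0.06 -0.16 -0.04]
[0.5924 0.1963 0.24  ] shift [-0.0725  0.4348 -0.0151]
[0.00891806 0.03769406 0.06397172]
```

View pics/s3c.png

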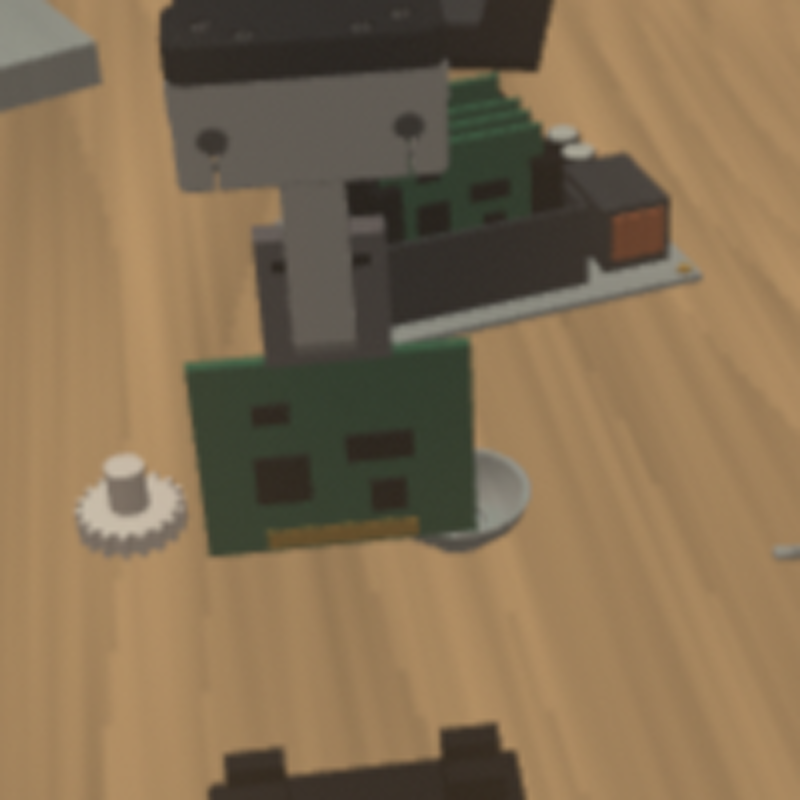

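View pics/t3.png

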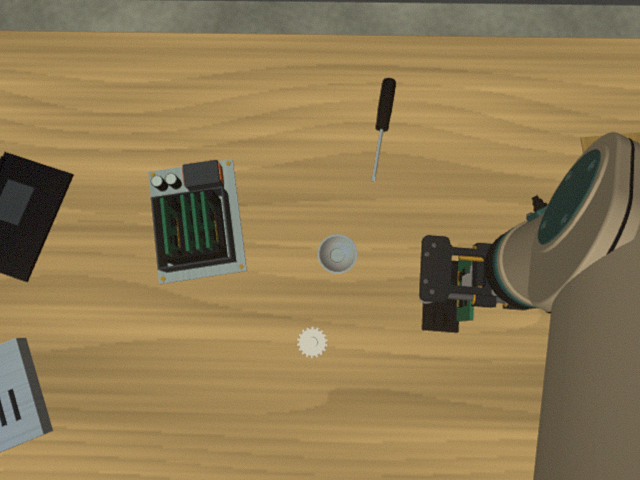

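Run:
```python
from h import *; from cell import ctrl,viewer
s=ctrl.state();plan(s,99.7,[(.5924,.1963,.24)])
```

```text
t 5.95 tcp [ 0.4951 -0.2337  0.225 ] F [-0.64  0.84 -0.61] open 0.0097 rotvec [  0.07  -0.15 -13.04]
[0.5924 0.1963 0.24  ] shift [-0.1683  0.4075 -0.015 ]
```

Call:
step_arm(
  rows=[0,0,0,0,-0.1,-6.5,1,0,0,0,0,-0.1,-6.5,1,-0.017,0.041,-0.002,0,0,0,1,-0.017,0.041,-0.002,0,0,0,1,-0.017,0.041,-0.002,0,0,0,1,-0.017,0.041,-0.002,0,0,0,1,-0.017,0.041,-0.002,0,0,0,1,-0.017,0.041,-0.002,0,0,0,1],
)

```text
time_s: 6.75
tcp_pos: [0.555, 0.0272, 0.2379]
eef_rot: [0.001, -0.084, 0.996, -0.0]
ft_force: [1.3, -0.6, -0.9]
opening: 0.0101
```

Call:
step_arm(
  rows=[-0.017,0.041,-0.002,0,0,0,1,-0.017,0.041,-0.002,0,0,0,1,-0.017,0.041,0,0,0,0,1,-0.015,0.038,0,0,0,0,1,0,0,0,0,0,0,1,0,0,0,0,0,0,1,0,0,0,0,0,0,1,0,0,0,0,0,0,1],
)

```text
time_s: 7.55
tcp_pos: [0.5933, 0.1932, 0.2426]
eef_rot: [0.001, -0.083, 0.997, -0.001]
ft_force: [1.1, -1.0, -2.1]
opening: 0.0095
```

Run:
```python
from h import *; from cell import ctrl,viewer
s=ctrl.state();plan(s,99.7,[(.5924,.1963,.24),(.5924,.1963,.19)])
cv2.imwrite("pics/s4.png",viewer.camera("side")["pixels"][:,:,::-1])
crop("pics/s4.png",240,80,160,160,4,"pics/s4c.png")
cv2.imwrite("pics/t4.png",viewer.camera("top")["pixels"][:,:,::-1])
crop("pics/t4.png",110,120,170,170,4,"pics/t4c.png")
```

```text
t 7.55 tcp [0.5933 0.1932 0.2426] F [ 1.11 -1.02 -2.08] open 0.0095 rotvec [-0.08  0.16 -0.18]
[0.5924 0.1963 0.24  ] shift [0.0004 0.0032 0.0026]
[0.5924 0.1963 0.19  ] shift [0.   0.   0.05]
```

View pics/s4c.png

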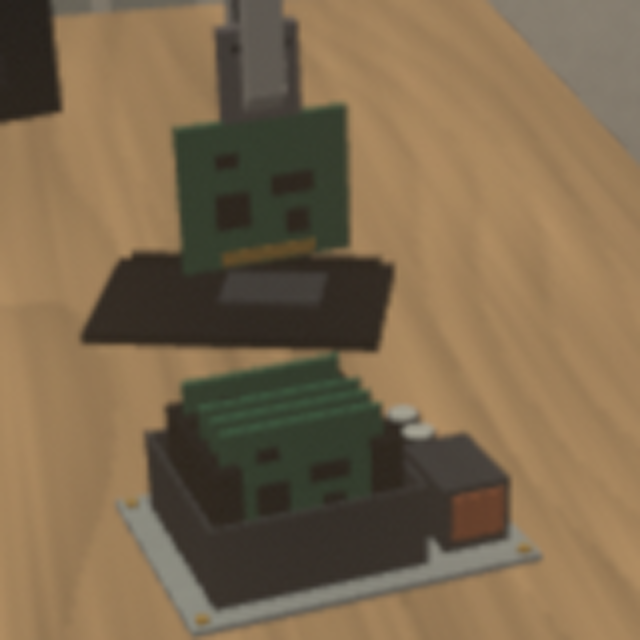

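View pics/t4c.png

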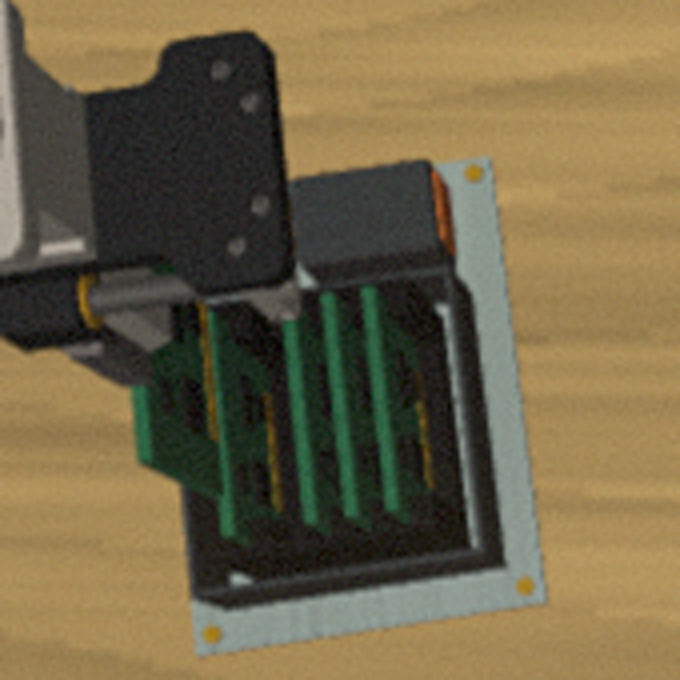

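Run:
```python
from h import *; from cell import ctrl,viewer
p=np.array([.5933,.1932,.2426]); a=np.radians(9.5); ex=np.array([np.cos(a),np.sin(a),0])
n=lambda P:(P-[110,120])*4+1.5
for off in(0.020,0.022):
  for z0 in (-off+.015,-off-.06):
    for sx in(-.045,.045):
        q=p+ex*sx; q[2]+=z0; print("top",n(proj("top",q)).round(1),"side",((proj("side",q)-[240,80])*4+1.5).round(1),q.round(4))
```

```text
top [147.2 463.7] side [173.5 128.7] [0.5489 0.1858 0.2376]
top [124.  195.7] side [346.2 104.1] [0.6377 0.2006 0.2376]
top [220.2 499.6] side [184.  273.3] [0.5489 0.1858 0.1626]
top [197.6 256.3] side [349.1 246.2] [0.6377 0.2006 0.1626]
top [149.4 464.8] side [173.8 132.8] [0.5489 0.1858 0.2356]
top [126.1 197.5] side [346.3 108. ] [0.6377 0.2006 0.2356]
top [221.9 500.4] side [184.3 277. ] [0.5489 0.1858 0.1606]
top [199.4 257.8] side [349.2 249.8] [0.6377 0.2006 0.1606]
```

Call:
step_arm(
  rows=[0,0.003,0.003,-0.1,0.1,-0.2,1,0,0,0.02,0,0,0,1,0,0,0.02,0,0,0,1,0,0,0.01,0,0,0,1,0,0,0,0,0,0,1,0,0,0,0,0,0,1,0,0,0,0,0,0,1,0,0,0,0,0,0,1],
)

```text
time_s: 8.45
tcp_pos: [0.5935, 0.1985, 0.1908]
eef_rot: [0.002, -0.086, 0.996, 0.001]
ft_force: [0.0, -1.1, -0.5]
opening: 0.0098
```

Run:
```python
from h import *; from cell import ctrl,viewer
s=ctrl.state();plan(s,99.7,[(.5924,.1963,.19)])
cv2.imwrite("pics/s5.png",viewer.camera("side")["pixels"][:,:,::-1])
crop("pics/s5.png",260,120,120,120,5,"pics/s5c.png")
cv2.imwrite("pics/t5.png",viewer.camera("top")["pixels"][:,:,::-1])
crop("pics/t5.png",130,180,120,100,6,"pics/t5c.png")
```

```text
t 8.45 tcp [0.5935 0.1985 0.1908] F [ 0.04 -1.06 -0.54] open 0.0098 rotvec [0.1  0.2  0.16]
[0.5924 0.1963 0.19  ] shift [ 0.0014 -0.002   0.0008]
```

View pics/s5c.png

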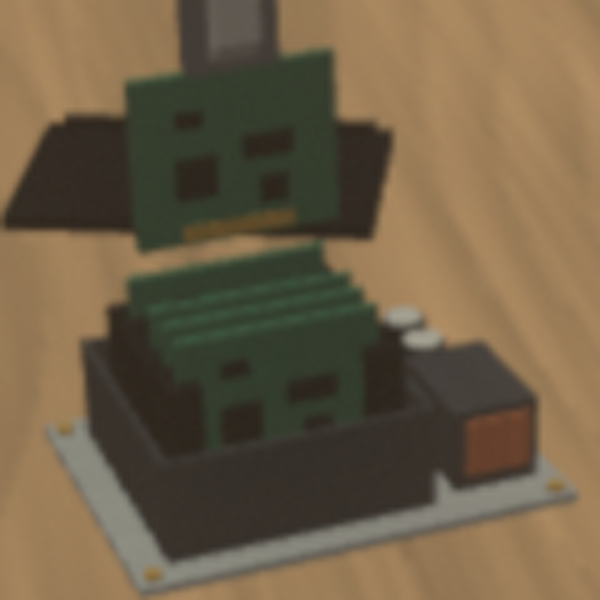

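View pics/t5c.png

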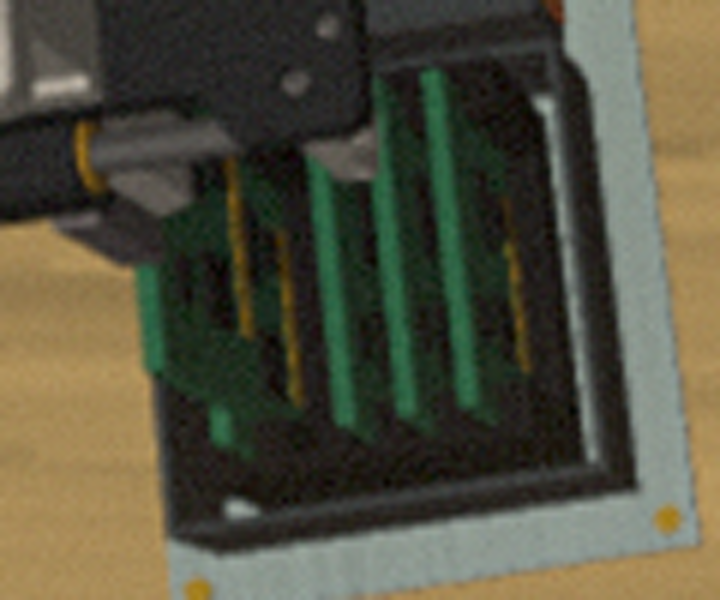

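```bash
cat >> h.py <<'E'
def avg(n=6):
    from cell import ctrl,viewer
    A=[]
    for i in range(n):
        s=ctrl.state(); A.append(np.r_[s["tcp_pos"],s["ft_force"],s["moment"]]); c=viewer.camera("top")
    A=np.array(A); print("mean",A.mean(0).round(4),"std",A.std(0).round(4)); s["tcp_pos"]=A[:,:3].mean(0); s["ft_force"]=A[:,3:6].mean(0); return s
E
python3 - <<'E'
from h import *
plan(avg(),99.7,[(.5924,.1963,.19)])
E
```

```text
mean [ 0.593   0.1984  0.1902 -0.1509 -0.144  -1.3039  0.0199  0.0031  0.0212] std [1.000e-04 1.000e-04 2.000e-04 4.752e-01 5.183e-01 5.228e-01 1.770e-02
 2.530e-02 1.410e-02]
t 8.8 tcp [0.593  0.1984 0.1902] F [-0.15 -0.14 -1.3 ] open 0.0099 rotvec [0.08 0.1  0.16]
[0.5924 0.1963 0.19  ] shift [ 0.001  -0.0019  0.0002]
```

Call:
step_arm(
  rows=[0.001,-0.002,0,0.1,0.1,0.1,1,0,0,0,0,0,0,1,0,0,0.01,0,0,0,1,0,0,0.01,0,0,0,1,0,0,0.005,0,0,0,1,0,0,0,0,0,0,1,0,0,0,0,0,0,1,0,0,0,0,0,0,1],
)

```text
time_s: 9.65
tcp_pos: [0.5925, 0.1962, 0.1651]
eef_rot: [0.0, -0.085, 0.996, -0.0]
ft_force: [0.4, 0.2, -1.2]
opening: 0.0094
```

Run:
```python
from h import *; from cell import viewer
s=avg(4);plan(s,99.7,[(.5924,.1963,.164)])
cv2.imwrite("pics/s6.png",viewer.camera("side")["pixels"][:,:,::-1])
crop("pics/s6.png",260,120,120,120,5,"pics/s6c.png")
cv2.imwrite("pics/t6.png",viewer.camera("top")["pixels"][:,:,::-1])
crop("pics/t6.png",140,190,80,80,8,"pics/t6c.png")
p=s["tcp_pos"]; a=np.radians(9.7); ex=np.array([np.cos(a),np.sin(a),0])
for z0 in (-.006,-.081):
    q=p-ex*.045; q[2]+=z0; print("pred near end top crop",((proj("top",q)-[140,190])*8+3.5).round(1))
q=np.array([.5925,.1963,.075])-ex*.045; print("bay near end", ((proj("top",q)-[140,190])*8+3.5).round(1))
```

```text
mean [ 0.5925  0.1962  0.1652  0.2963 -0.1353 -0.8801  0.0181  0.006   0.0214] std [0.000e+00 0.000e+00 1.000e-04 1.353e-01 2.506e-01 4.498e-01 1.930e-02
 2.500e-02 4.000e-02]
t 9.8 tcp [0.5925 0.1962 0.1652] F [ 0.3  -0.14 -0.88] open 0.0099 rotvec [-0.01  0.04  0.06]
[0.5924 0.1963 0.164 ] shift [0.0001 0.0001 0.0012]
pred near end top crop [190.4 446.4]
pred near end top crop [311.  504.6]
bay near end [324.  511.2]
```

View pics/s6c.png

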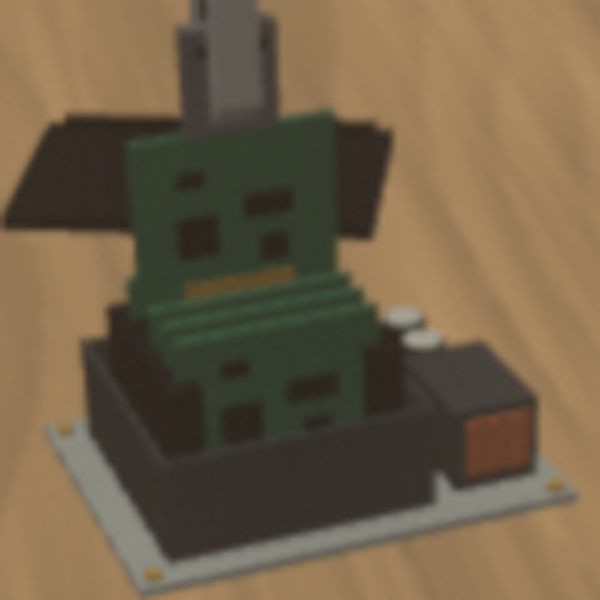

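View pics/t6c.png

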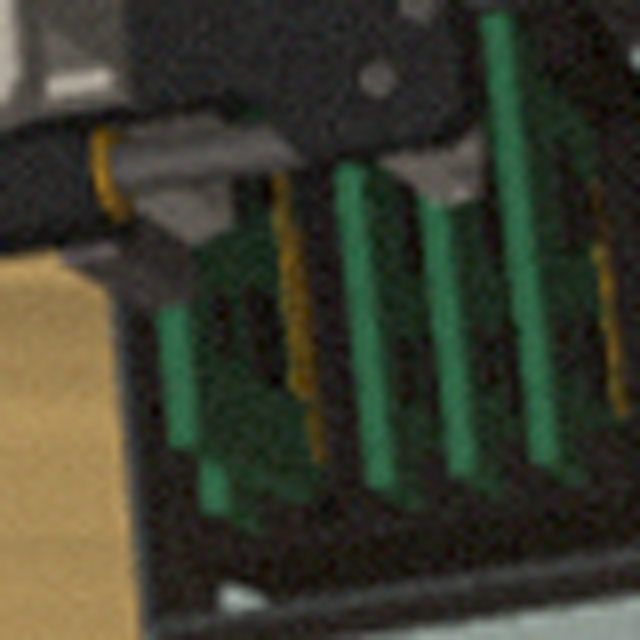

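Call:
step_arm(
  rows=[0,-0.0012,0,0,0,0,1,0,0,0.003,0,0,0,1,0,0,0.003,0,0,0,1,0,0,0.002,0,0,0,1,0,0,0.002,0,0,0,1,0,0,0.002,0,0,0,1,0,0,0,0,0,0,1,0,0,0,0,0,0,1],
)

```text
time_s: 10.75
tcp_pos: [0.5925, 0.1949, 0.1528]
eef_rot: [-0.0, -0.085, 0.996, -0.0]
ft_force: [0.8, -0.0, -1.9]
opening: 0.0098
```

Run:
```python
from h import *
s=avg(4);plan(s,99.7,[(.5924,.1951,.15)])
```

```text
mean [ 0.5925  0.195   0.1529  0.1945  0.0944 -1.3885  0.0619  0.0271  0.0159] std [0.000e+00 0.000e+00 1.000e-04 5.254e-01 1.816e-01 4.773e-01 1.350e-02
 4.400e-02 4.620e-02]
t 10.9 tcp [0.5925 0.195  0.1529] F [ 0.19  0.09 -1.39] open 0.0101 rotvec [-0.02  0.01  0.06]
[0.5924 0.1951 0.15  ] shift [0.0001 0.0001 0.0029]
```

Call:
step_arm(
  rows=[0,0,0.002,0,0,0,1,0,0,0.002,0,0,0,1,0,0,0.002,0,0,0,1,0,0,0.002,0,0,0,1,0,0,0,0,0,0,1,0,0,0,0,0,0,1,0,0,0,0,0,0,1,0,0,0,0,0,0,1],
)

```text
time_s: 11.75
tcp_pos: [0.5925, 0.195, 0.145]
eef_rot: [0.0, -0.085, 0.996, -0.0]
ft_force: [0.9, 0.4, -1.3]
opening: 0.0099
```

Run:
```python
from h import *; from cell import viewer
s=avg(4);plan(s,99.7,[(.5924,.1951,.101)])
cv2.imwrite("pics/t7.png",viewer.camera("top")["pixels"][:,:,::-1])
crop("pics/t7.png",140,190,80,80,8,"pics/t7c.png")
cv2.imwrite("pics/s7.png",viewer.camera("side")["pixels"][:,:,::-1])
crop("pics/s7.png",260,120,120,120,5,"pics/s7c.png")
```

```text
mean [ 0.5925  0.195   0.145  -0.1572 -0.1438 -0.7544  0.0066  0.0095  0.0083] std [0.     0.     0.     0.6368 0.3533 0.3151 0.0281 0.0217 0.0099]
t 11.9 tcp [0.5925 0.195  0.145 ] F [-0.16 -0.14 -0.75] open 0.0098 rotvec [-0.02  0.    0.06]
[0.5924 0.1951 0.101 ] shift [0.0001 0.0001 0.044 ]
```

View pics/t7c.png

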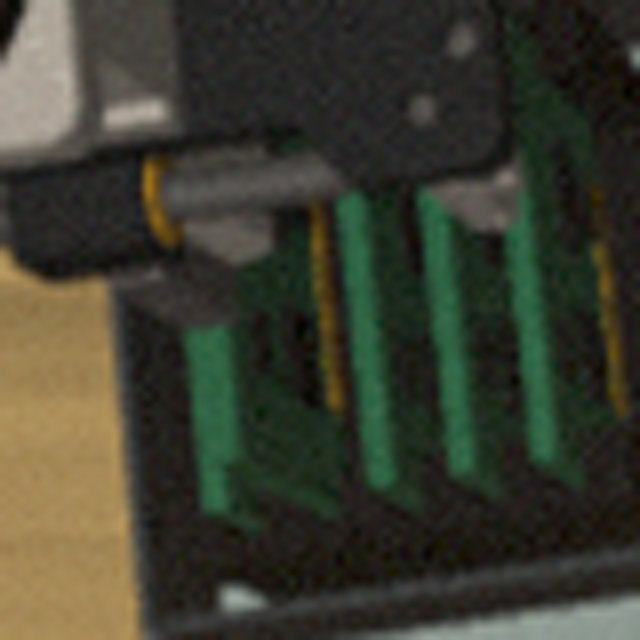

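View pics/s7c.png

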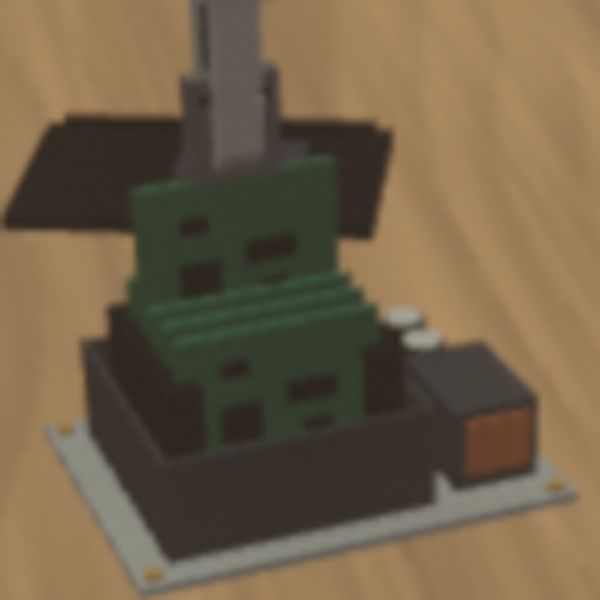

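Call:
step_arm(
  rows=[0,0,0.003,0,0,0,1,0,0,0.003,0,0,0,1,0,0,0.003,0,0,0,1,0,0,0.003,0,0,0,1,0,0,0.003,0,0,0,1,0,0,0.002,0,0,0,1,0,0,0,0,0,0,1,0,0,0,0,0,0,1],
)

```text
time_s: 12.85
tcp_pos: [0.5925, 0.195, 0.1279]
eef_rot: [0.0, -0.085, 0.996, -0.0]
ft_force: [0.5, -0.6, -0.5]
opening: 0.0099
```

Run:
```python
from h import *
s=avg(4);plan(s,99.7,[(.5924,.1951,.101)])
```

```text
mean [ 0.5925  0.195   0.128  -0.1195 -0.031  -1.0845  0.0259  0.017  -0.0117] std [0.000e+00 0.000e+00 1.000e-04 4.017e-01 3.578e-01 6.056e-01 2.090e-02
 3.700e-02 2.170e-02]
t 13.0 tcp [0.5925 0.195  0.128 ] F [-0.12 -0.03 -1.08] open 0.0099 rotvec [-0.02  0.01  0.06]
[0.5924 0.1951 0.101 ] shift [0.0001 0.0001 0.027 ]
```

Call:
step_arm(
  rows=[0,0,0.002,0,0,0,1,0,0,0.002,0,0,0,1,0,0,0.003,0,0,0,1,0,0,0.003,0,0,0,1,0,0,0.003,0,0,0,1,0,0,0.003,0,0,0,1,0,0,0,0,0,0,1,0,0,0,0,0,0,1],
)

```text
time_s: 13.85
tcp_pos: [0.5928, 0.1962, 0.1116]
eef_rot: [0.001, -0.085, 0.996, 0.001]
ft_force: [1.7, 4.1, -1.9]
opening: 0.0099
```

Run:
```python
from h import *
s=avg(4);plan(s,99.7,[(.5924,.1951,.101)])
```

```text
mean [ 0.5928  0.1962  0.1117  1.559   4.3378 -1.9489  1.5623 -0.4504 -0.0278] std [0.000e+00 1.000e-04 0.000e+00 4.345e-01 4.703e-01 1.226e-01 8.590e-02
 4.850e-02 2.120e-02]
t 14.0 tcp [0.5928 0.1962 0.1117] F [ 1.56  4.34 -1.95] open 0.0098 rotvec [0.05 0.06 0.08]
[0.5924 0.1951 0.101 ] shift [ 0.0006 -0.001   0.0107]
```

Call:
step_arm(
  rows=[0,0,0.002,0,0,0,1,0,0,0.002,0,0,0,1,0,0,0.002,0,0,0,1,0,0,0.002,0,0,0,1,0,0,0.002,0,0,0,1,0,0,0.001,0,0,0,1,0,0,0,0,0,0,1,0,0,0,0,0,0,1],
)

```text
time_s: 14.85
tcp_pos: [0.5919, 0.1951, 0.1008]
eef_rot: [-0.0, -0.085, 0.996, -0.0]
ft_force: [-1.0, 4.9, 2.9]
opening: 0.0101
```

Run:
```python
from h import *
s=avg(4);plan(s,99.7,[(.5924,.1951,.101)])
```

```text
mean [ 0.5919  0.1951  0.1008 -1.2199  4.7929  2.3478  1.6105  0.3159  0.0227] std [0.     0.     0.     0.1747 0.1786 0.4604 0.0289 0.0196 0.0314]
t 15.0 tcp [0.5919 0.1951 0.1008] F [-1.22  4.79  2.35] open 0.0098 rotvec [-0.01 -0.05  0.07]
[0.5924 0.1951 0.101 ] shift [-0.0005 -0.0001 -0.0002]
```

Probably at or near the floor; press a little further until the force rises clearly.

Call:
step_arm(
  rows=[0,0,0.001,0,0,0,1,0,0,0.001,0,0,0,1,0,0,0,0,0,0,1,0,0,0,0,0,0,1,0,0,0,0,0,0,1,0,0,0,0,0,0,1,0,0,0,0,0,0,1,0,0,0,0,0,0,1],
)

```text
time_s: 15.85
tcp_pos: [0.592, 0.1951, 0.1008]
eef_rot: [-0.0, -0.085, 0.996, -0.0]
ft_force: [-4.8, 4.1, 14.8]
opening: 0.0101
```

Run:
```python
from h import *; from cell import viewer
s=avg(4);plan(s,99.7,[(.5924,.1951,.101)])
cv2.imwrite("pics/s8.png",viewer.camera("side")["pixels"][:,:,::-1])
crop("pics/s8.png",260,120,120,120,5,"pics/s8c.png")
```

```text
mean [ 5.92000e-01  1.95100e-01  1.00800e-01 -4.92310e+00  3.84800e+00
  1.47865e+01  1.31020e+00  1.21360e+00  4.40000e-03] std [0.     0.     0.     0.2684 0.2166 0.6794 0.0237 0.0175 0.032 ]
t 16.0 tcp [0.592  0.1951 0.1008] F [-4.92  3.85 14.79] open 0.0098 rotvec [ 0.   -0.02  0.07]
[0.5924 0.1951 0.101 ] shift [-0.0004 -0.0001 -0.0002]
```

View pics/s8c.png

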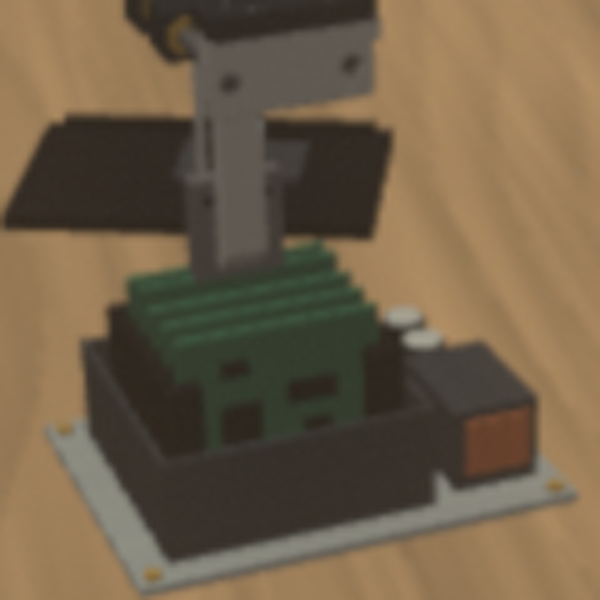

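Call:
step_arm(
  rows=[0,0,-0.001,0,0,0,1,0,0,0,0,0,0,0.8,0,0,0,0,0,0,0.8,0,0,0,0,0,0,0.7,0,0,0,0,0,0,0.6,0,0,0,0,0,0,0.6,0,0,0,0,0,0,0.6,0,0,0,0,0,0,0.6],
)

```text
time_s: 16.9
tcp_pos: [0.5924, 0.1948, 0.0998]
eef_rot: [-0.0, -0.085, 0.996, -0.0]
ft_force: [-0.5, 0.8, -0.1]
opening: 0.0379
```

Run:
```python
from h import *; from cell import viewer
s=avg(3);plan(s,99.7,[(.5924,.1951,.101)])
cv2.imwrite("pics/s9.png",viewer.camera("side")["pixels"][:,:,::-1])
crop("pics/s9.png",260,120,120,120,5,"pics/s9c.png")
```

```text
mean [ 5.924e-01  1.949e-01  9.980e-02 -5.490e-02 -2.514e-01 -2.774e-01
  2.700e-02 -3.000e-04  2.350e-02] std [0.000e+00 1.000e-04 0.000e+00 3.647e-01 7.100e-01 1.362e-01 2.810e-02
 3.410e-02 1.890e-02]
t 17.0 tcp [0.5924 0.1949 0.0998] F [-0.05 -0.25 -0.28] open 0.0377 rotvec [-0.03 -0.01  0.07]
[0.5924 0.1951 0.101 ] shift [-0.      0.0002 -0.0012]
```

View pics/s9c.png

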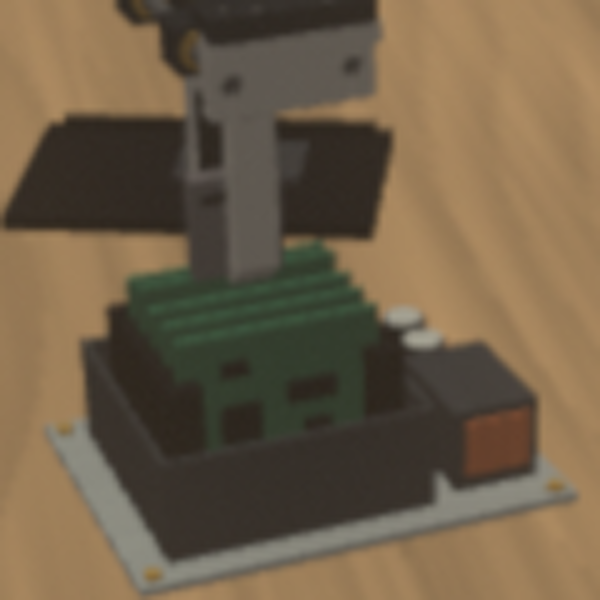

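Released, no contact force. Retreat straight up, then aside (toward −y) for a clear look.

Call:
step_arm(
  rows=[0,0,-0.01,0,0,0,0.6,0,0,-0.02,0,0,0,0.6,0,0,-0.03,0,0,0,0.6,0,0,-0.04,0,0,0,0.6,0,0,-0.04,0,0,0,0.6,0,-0.04,0,0,0,0,0.6,0,-0.04,0,0,0,0,0.6,0,-0.04,0,0,0,0,0.6],
)

```text
time_s: 17.9
tcp_pos: [0.6131, 0.0757, 0.2414]
eef_rot: [0.001, -0.086, 0.996, -0.0]
ft_force: [0.6, 0.2, 0.3]
opening: 0.0377
```

Call:
step_arm(
  rows=[0,-0.045,0,0,0,0,0.6,0,-0.045,0,0,0,0,0.6,0,-0.045,0,0,0,0,0.6,0,-0.045,0,0,0,0,0.6,0,-0.04,0,0,0,0,0.6,0,-0.02,0,0,0,0,0.6,0,0,0,0,0,0,0.6,0,0,0,0,0,0,0.6],
)

```text
time_s: 18.7
tcp_pos: [0.6535, -0.1574, 0.2401]
eef_rot: [0.0, -0.086, 0.996, 0.001]
ft_force: [1.0, 0.2, 0.1]
opening: 0.0376
```

Run:
```python
from h import *; from cell import viewer
s=avg(2);plan(s,99.7,[])
cv2.imwrite("pics/s10.png",viewer.camera("side")["pixels"][:,:,::-1])
crop("pics/s10.png",260,140,120,100,5,"pics/s10c.png")
cv2.imwrite("pics/t10.png",viewer.camera("top")["pixels"][:,:,::-1])
crop("pics/t10.png",140,150,120,140,4,"pics/t10c.png")
```

```text
mean [ 0.6536 -0.1569  0.2401  0.5174  0.22    0.2651  0.0524  0.0035  0.0386] std [1.000e-04 5.000e-04 0.000e+00 5.136e-01 6.580e-02 2.033e-01 2.810e-02
 6.000e-04 9.500e-03]
t 18.75 tcp [ 0.6536 -0.1569  0.2401] F [0.52 0.22 0.27] open 0.0376 rotvec [0.12 0.02 0.24]
```

View pics/s10c.png

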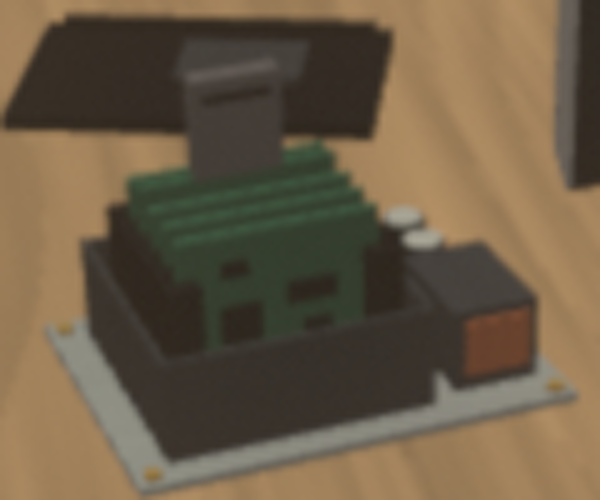

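View pics/t10c.png

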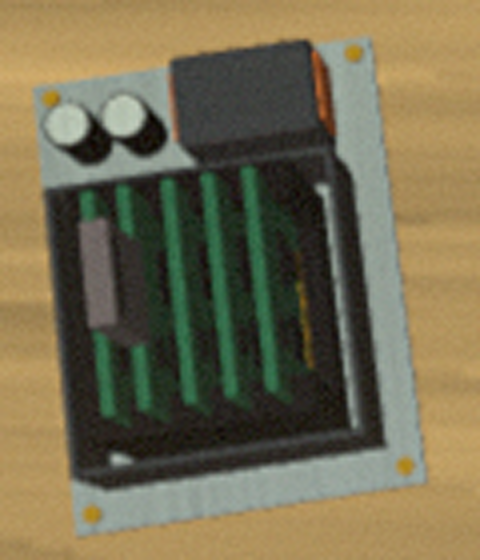

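View pics/t10.png

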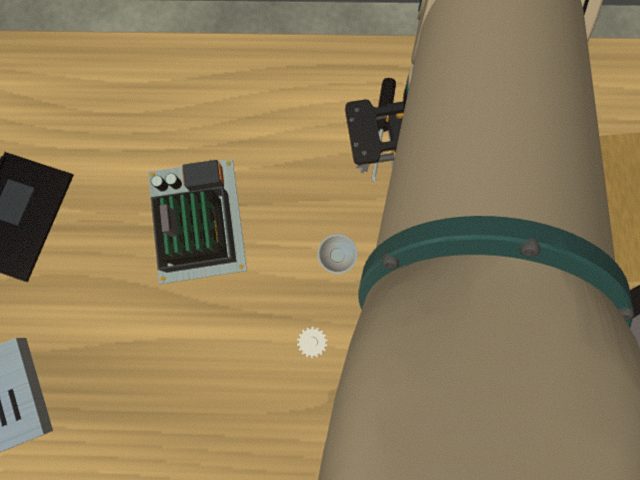

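Run:
```python
from h import *
f=lambda x,y,z:at_z("top",140+(x+.5)/4-.5,150+(y+.5)/4-.5,z)
P=np.array([f(x,y,.14) for x,y in [(80,219),(105,219),(115,326),(90,328)]]);print(P.mean(0).round(4))
B=np.array([f(x,y,.095) for x,y in [(124,186),(144,410)]]);print(B.mean(0).round(4),np.linalg.norm(B[0]-B[1]))
# side: tab top height from side view centre (232,67) front top edge, board top
q=np.r_[P.mean(0)[:2],.14]; print("side pred tab top",((proj("side",q)-[260,140])*5+2).round(1))
```

```text
[0.592  0.1971 0.14  ]
[0.5917 0.1969 0.095 ] 0.08961024759959292
side pred tab top [232.5  72.3]
```

```bash
python3 -c "
from cell import ctrl
print(ctrl.close_job())"
```

```text
the job is handed in; nothing more can be done
None
```

The larger card, the one in the stand at top-image pixel (455, 290), is now in the vacant bay, second from the +y end. It is pressed home and released, and I handed the job in at about 19 s.

- **Insertion:** The card entered the ribs without touching them. The contact spring pushed sideways with about 4 to 5 N. The card then stopped dead on the floor with the fingertips 100.8 mm above the bench (101 mm expected), and pressing with 15 N moved it no further.
- **Final pictures:** The tab's top and the board's top edge measure within 0.5 mm of each other in plan, so the card is upright between its neighbours. The side view puts the tab top about 1 px from where a fully seated card should show.
- **Bystanders:** The dish and gear are where they were. The arm partly covers the screwdriver in the last picture and fully covers the small look-alike card. I never brought the gripper down near the screwdriver, and it passed only beside and above the small card.
- **Disagreement:** The top camera showed the card about 1.5 mm further towards +y than the arm's own reading. I corrected by 1.2 mm before inserting, and the free entry bore that out.

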